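# Microtome trimming: catch the blade holder, hold the trim lever at click three

## Task

Get the microtome ready for trimming: first push the blade holder to the left along its slide until its spring catch clicks in under the specimen block. Then press the trim lever, on the left side of the housing, down by its grip to the third click from its rest position and keep holding it there while a colleague turns the handwheel: the lever springs back up when let go, so the program finishes while still pressing it. Leave the things lying around where they are.

Things in the scene. Friction and masses are not known exactly. Their poses are not given: they have to be found in the camera images.
- microtome: White manual microtome on a grey base, fixed. Origin on the worktop; own x runs from its front (robot's side) to its back, y to its left, z up; positions below in mm in this frame. Base x -150..100, y -105..105, top z 30. Housing x 0..95, y -80..80, up to z 196. Locked handwheel on the right: y -80..-150, centre x 50 z 112, radius 56. Steel rail along y in front, trim lever on the left side.
- specimen_block (a point): Front face of the wax block in the fixed specimen head, at (-55, 0, 143). The head sticks out from the front of the housing: x -55..0, y -43..28, z 117..170; keep the gripper's body clear of it.
- blade_edge (a point): Middle of the blade's edge on the blade holder, a grey carriage on the rail (76 mm wide along y, x -103..-53, up to z 121) which slides along y below the specimen block. With the holder in its catch this point is straight in front of the block's middle, at y 0.
- blade_holder (a joint): Holder position on its rail in m: 0 at the right end, growing to the left (microtome's +y), 0.070 at the left end. It starts at 0 to 0.022 and stays where it is left (friction 1 to 2 N). A spring catch lies at 0.045: the push rises to about 6 N near 0.036, falls, and past 0.041 the holder snaps by itself to 0.045. About 6 N pushes it out on the far side (beyond 0.049).
- holder_knob (a point): Centre of the top (z 101) of the black upright knob in front of the holder, by which it is pushed: 16 mm across over z 68..98, on a flat arm (top z 59, 22 mm wide along y). It moves with the holder: at (-125, joint travel - 45, 101). Free all round except towards +x, where the holder body begins 22 mm from its axis, with a guard bar up to z 114 behind.
- trim_lever (a joint): Angle in rad: 0 at rest (upper stop, arm to the front and 0.35 upwards), growing as the grip is pressed down, 0.9 at the lower stop. A spring pawl on a toothed quadrant gives click stops at 0.2, 0.4, 0.6, 0.8: the needed push falls to 3 to 5 N on the way to a stop and jumps by 5 N or more, to 9 to 11 N, as the lever leaves it. A return spring throws the lever back to 0 when let go.
- trim_grip (a point): Middle of the black round grip at the lever's end: cylinder 17 mm across, 50 mm long, lying along the microtome's y (y 112..162, this point at y 137), free above, in front and outside; the housing's side is 57 mm away. At rest it is at (-44, 137, 139), at the third click at (-46, 137, 89).
- trim_handle: The whole trim lever: quadrant, arm and grip; origin on its pivot axis at (36, 80, 110), axes as the microtome's while the lever is at rest.
- trim_pivot (a point): Point on the lever's pivot axis (parallel to the microtome's y) level with the middle of the grip, at (36, 137, 110). At lever angle a the grip's axis is 85*cos(0.35-a) mm to the front (-x) of this point and 85*sin(0.35-a) mm above it.
- forceps: Bystander: steel forceps, 124 x 18 x 10, lying in the tray on top of the microtome.
- bowl_1: Bystander: white ceramic bowl, 130 across, 56 high, right of the microtome; origin under its centre.
- petri_1: Bystander: petri dish, 61 across, 14 high, on the worktop right beside the front of the microtome's base.
- timer: Bystander: white lab timer, 66 x 62 x 22, front right.
- slide_box_1: Bystander: slide box, 87 x 100 x 34, on the worktop left of the microtome's front corner, about 0.1 m away from the lever's grip.
- dropper_1: Bystander: dropper bottle, 37 across, 100 high, standing farther to the left.

How it is judged:
By the outcome, as a careful person would: the job done as asked, in the order asked, and still so for the second after the job is handed in, while the arm keeps its last pose, push and grip.
It also fails if it takes over 62 s, if anything falls off the work surface, if the arm or the gripper's body presses on something with over 40 N, if the wrist force passes 120 N, or if a joint passes its speed limit or range.

## Robot

A 7-joint arm with a two-finger parallel gripper is mounted at the origin on a cart in front of the work surface, level with it; the furniture and walls round the work are solid. World frame = base frame: x ahead of the robot, y to its left, z up, the work surface at z = 0. Lengths are in m, angles in rad, forces in N, time in s.
With the tool pointing down it reaches from about 0.4 to 0.875 m from the base axis. Payload 19.3 kg.
Tool frame: the origin (TCP) lies at the very end of the fingers, on their centre line; the grasp point (between the pads) lies 19 mm behind it; z points along the fingers, y is the direction in which the jaws open and shut (so a half turn about z gives the same grasp; the last joint's range is limited). The gripper opens to 85 mm and grips with 20 to 120 N. Pads are 22 mm wide; open, the fingers measure 114 mm over their backs; the gripper's body (76 mm by 85 mm) begins 54 mm behind the grasp point. The pads swing forward as they close: fully open they stand 13 mm farther back than shut.
Start: joints at [1.173, 0.521, -0.036, 1.599, 0.021, 1.021, -0.113], TCP at [0.201, -0.592, 0.231] pointing down, gripper open.
Joint ranges: [-2.91, 2.91], [-0.3, 2.13], [-1.5, 1.42], [0.17, 2.43], [-1.26, 4.41], [0.16, 1.93], [-2.52, 2.52]. Speed limits (rad/s): [1.89, 1.89, 2.39, 2.39, 3.01, 3.01, 3.01].

## Interface

Orientations are given as [roll, pitch, yaw] about the fixed x, y, z axes, in that order (R = Rz(yaw) Ry(pitch) Rx(roll)).
In Python, from workcell import bot, grab_frame, calibration, workorder gives the robot as it stands.
- The arm moves only by the tool move_arm, never from a script. Its arguments are lists of equal length, an entry for each row: "jaw": the closure in counts, from 0 (fully open) to 255 (shut); "dp": the shift along the tool's x, y, z in units of 800 mm (1.0 is 800 mm), a list of three; "rotation": the turn, a rotation vector about the tool's x, y, z in units of pi rad (1.0 is pi rad), a list of three. In form: {"jaw": [jaw, ...], "dp": [[dx, dy, dz], ...], "rotation": [[rx, ry, rz], ...]}. A call has 1 to 10 rows; each row shifts and turns the commanded pose from where the row before left it, along the tool's axes as they then stand; what a row does not reach is not made up. A row lasts 1/8 s, in which the tool goes at most 62.5 mm and 10.7 degrees, less where a joint would pass 70% of its speed; a pose out of reach is approached as far as the arm can. A call with a number of a shift or a turn outside -1 to 1 is refused whole. A call with a gripper value outside its range is refused whole. The fingers move at their own pace and stop on an object; "squeeze" is the grip in N (left out, the last holds). Time passes only in rows, so rows that do not move let the fingers close. It gives the time, the measured TCP pose, the force and the opening at its end, in the units of the state.
- bot.observe(): the state, without advancing time (a new reading comes with each control period).
- grab_frame(name): name is "side" or "top"; returns the picture (384x512x3 uint8, blue, green, red); there is no depth.
- calibration(name): a dict with "camera_matrix" (3x3 intrinsics, pixels), "T" (4x4, takes a point from camera to world coordinates). Camera axes: x right, y down, z forward; pixel columns grow to the right and rows downward; lengths in m; the calibration is good to about 2 mm. A picture is of the moment at which its call begins. calibration takes no time and is no camera call.
- workorder.job_done(): hands the job in, once; it reports no verdict.
The state is a dict: "clock": time; "qpos": joint angles; "qd": joint speeds; "joint_efforts": joint torques, N m; "position": TCP position; "tool_rot": TCP orientation; "force": force on the tool from outside, world axes, zero at the start; "moment": the same for the moment, N m; "grip_width": finger opening in m.
Only numpy, scipy, OpenCV 4.12 (cv2) and the standard library are available. Lean on these libraries where they do the work, as an engineer would, in place of code of your own. Each camera call takes 0.05 s, during which the arm holds its last target. There are 200 camera calls.

## Working session

There is one attempt and no reset: what is moved stays moved. The work goes in short steps, Python scripts to look and compute and a tool call to move; the robot and the scene stay as the last step left them, time stands still between calls to the robot, and variables do not carry over. Pictures are saved under pics/ and viewed, about 8 in all and at most 12, crops included, and the job is handed in when it is done.

Besides the shell and the picture viewer there is one more tool, called after "Request:" as a command line: name --argument value ..., lists and objects as JSON in quotes. move_arm: Moves the arm, as the interface text tells. Shifts and turns lie within -1 to 1; 1 stands for 800 mm of shift or pi rad of turn. Its arguments: {"type":"object","properties":{"jaw":{"type":"array","items":{"type":"number"}},"dp":{"type":"array","items":{"type":"array","items":{"type":"number","minimum":-1,"maximum":1}}},"rotation":{"type":"array","items":{"type":"array","items":{"type":"number","minimum":-1,"maximum":1}}},"squeeze":{"type":"number"}},"required":["jaw","dp","rotation"]}

```bash
mkdir -p pics; ls
python3 - <<'E'
from workcell import bot, grab_frame, calibration
import cv2,numpy as np
np.set_printoptions(precision=4,suppress=True)
for n in("side","top"):
    cv2.imwrite(f"pics/{n}0.png",grab_frame(n)); c=calibration(n); print(n,np.array(c["camera_matrix"]),np.array(c["T"]))
print(bot.observe())
E
```

```text
pics
side [[358.7518   0.     253.6427]
 [  0.     358.7518 194.8364]
 [  0.       0.       1.    ]] [[-0.9388 -0.1342  0.3171  0.1391]
 [-0.3438  0.4204 -0.8397  1.0015]
 [-0.0206 -0.8974 -0.4408  0.63  ]
 [ 0.      0.      0.      1.    ]]
top [[366.9515   0.     258.2831]
 [  0.     366.9515 189.1511]
 [  0.       0.       1.    ]] [[-0.0272 -0.9879  0.1524  0.3257]
 [-0.9996  0.0287  0.0078  0.0524]
 [-0.0121 -0.1521 -0.9883  1.2669]
 [ 0.      0.      0.      1.    ]]
{'clock': 0.1, 'qpos': array([ 1.1728,  0.5219, -0.0363,  1.5999,  0.0212,  1.0211, -0.1128]), 'qd': array([ 0.0012, -0.0012,  0.001 , -0.0008, -0.0011,  0.0005,  0.0009]), 'joint_efforts': array([  0.0017, -92.8501,   1.983 , -37.0538,   0.018 ,   0.0053,
        -0.    ]), 'position': array([ 0.2011, -0.5914,  0.2308]), 'tool_rot': array([-3.1406,  0.0001,  0.3278]), 'force': array([-0.0801, -0.3636,  0.012 ]), 'moment': array([ 0.0168, -0.011 , -0.0137]), 'grip_width': 0.08556284717830842}
```

View pics/side0.png

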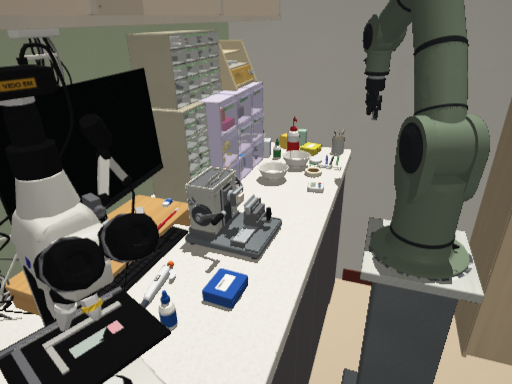

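View pics/top0.png

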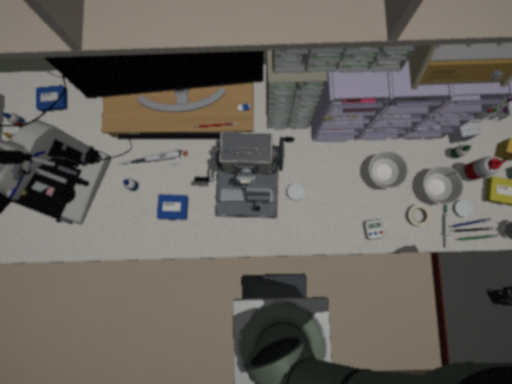

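Run:
```python
import cv2,numpy as np
s=cv2.imread("pics/side0.png")[155:285,170:300]; t=cv2.imread("pics/top0.png")[120:230,180:310]
s=cv2.resize(s,(400,400),interpolation=cv2.INTER_CUBIC); t=cv2.resize(t,(400,338),interpolation=cv2.INTER_CUBIC)
o=np.zeros((400,800,3),np.uint8);o[:,:400]=s;o[:338,400:]=t
cv2.imwrite("pics/z0.png",o)
```

```text
(no output)
```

View pics/z0.png

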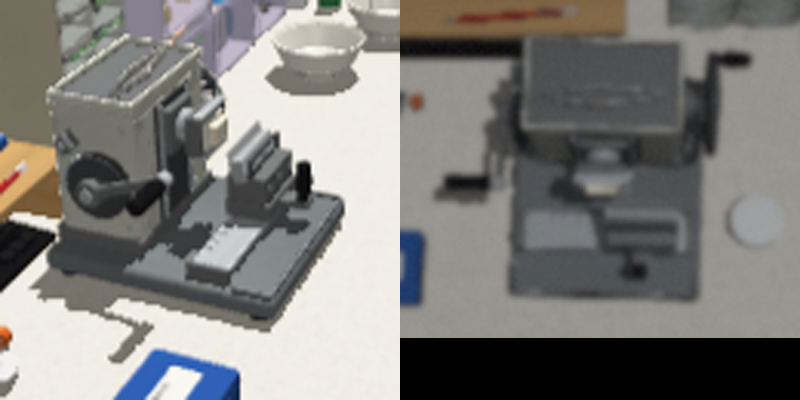

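```bash
cat > h.py <<'E'
import numpy as np,cv2
from workcell import bot, grab_frame, calibration
np.set_printoptions(precision=4,suppress=True)
def ray(n,p):
    c=calibration(n);K=np.array(c["camera_matrix"]);T=np.array(c["T"])
    return T[:3,3],T[:3,:3]@np.linalg.solve(K,[p[0],p[1],1])
def onz(n,p,z):
    o,d=ray(n,p);return o+d*(z-o[2])/d[2]
def tri(ps,pt):
    (a,u),(b,v)=ray("side",ps),ray("top",pt)
    s=np.linalg.lstsq(np.c_[u,-v],b-a,rcond=None)[0];P,Q=a+u*s[0],b+v*s[1]
    return (P+Q)/2,np.linalg.norm(P-Q)
def proj(n,P):
    c=calibration(n);T=np.array(c["T"]);q=np.array(c["camera_matrix"])@(T[:3,:3].T@(np.asarray(P)-T[:3,3]));return q[:2]/q[2]
E
python3 - <<'E'
from h import *
k=130/400
Z=lambda x,y:(180+(x-400+.5)*k-.5,120+(y+.5)*k-.5)
S=lambda x,y:(170+(x+.5)*k-.5,155+(y+.5)*k-.5)
for nm,p,z in[("baseFL",(510,296),.03),("baseFR",(695,297),.03),("hBL",(524,38),.196),("hBR",(682,38),.196),("hFL",(522,124),.196),("hFR",(685,124),.196),("knob",(634,268),.101),("grip",(466,183),.139)]:
    print(nm,onz("top",Z(*p),z))
for nm,p,z in[("hFL",(54,102),.196),("hFL2",(50,88),.196),("hBL?",(122,38),.196),("hFR",(200,44),.196),("baseFL",(272,305),.03),("baseFR",(344,200),.03),("knob",(303,163),.101)]:
    print("s",nm,onz("side",S(*p),z))
print(tri(S(303,163),Z(634,266)),tri(S(148,197),Z(466,183)))
E
```

```text
baseFL [0.4294 0.2094 0.03  ]
baseFR [0.4226 0.0065 0.03  ]
hBL [0.6693 0.1722 0.196 ]
hBR [0.6645 0.0167 0.196 ]
hFL [0.5826 0.1751 0.196 ]
hFR [0.5778 0.0166 0.196 ]
knob [0.4489 0.0714 0.101 ]
grip [0.5365 0.2393 0.139 ]
s hFL [0.6499 0.1898 0.196 ]
s hFL2 [0.6697 0.1627 0.196 ]
s hBL? [0.6613 0.0245 0.196 ]
s hFR [0.5749 0.0155 0.196 ]
s baseFL [0.4282 0.2114 0.03  ]
s baseFR [0.4187 0.0056 0.03  ]
s knob [0.4456 0.0648 0.101 ]
(array([0.4473, 0.0704, 0.104 ]), np.float64(0.006798617404993588)) (array([0.535 , 0.2385, 0.1409]), np.float64(0.002362551021978263))
```

Request:
move_arm --jaw '[100, 100, 100, 100, 100, 100, 100, 100]' --dp '[[0, 0, 0], [0, 0, 0], [0.044, -0.062, 0], [0.044, -0.062, 0], [0.044, -0.062, 0], [0.044, -0.062, 0], [0.044, -0.062, 0], [0.044, -0.062, 0]]' --rotation '[[0, 0, 0.0575], [0, 0, 0.0575], [0, 0, 0], [0, 0, 0], [0, 0, 0], [0, 0, 0], [0, 0, 0], [0, 0, 0]]'

```text
clock: 1.1
position: [0.4231, -0.2996, 0.2313]
tool_rot: [-3.142, 0.0, -0.034]
force: [0.9, -1.9, -0.2]
grip_width: 0.0518
```

Request:
move_arm --jaw '[100, 100, 100, 100, 100, 100, 100]' --dp '[[0.003, -0.0755, 0], [0.003, -0.0755, 0], [0.003, -0.0755, 0], [0.003, -0.0755, 0], [0.003, -0.0755, 0], [0.002, -0.0755, 0], [0, 0, 0]]' --rotation '[[0, 0, 0], [0, 0, 0], [0, 0, 0], [0, 0, 0], [0, 0, 0], [0, 0, 0], [0, 0, 0]]'

```text
clock: 1.98
position: [0.4478, 0.0646, 0.2312]
tool_rot: [-3.14, 0.0, -0.027]
force: [0.1, -0.2, 0.5]
grip_width: 0.0521
```

Run:
```python
from h import *
s=grab_frame("side");cv2.imwrite("pics/side1.png",s);t=grab_frame("top");cv2.imwrite("pics/top1.png",t)
P=bot.observe();print(P["position"],P["force"],proj("side",P["position"]))
o=np.hstack([cv2.resize(s[130:260,190:320],(400,400),interpolation=cv2.INTER_CUBIC),cv2.resize(t[120:250,180:310],(400,400),interpolation=cv2.INTER_CUBIC)])
cv2.imwrite("pics/z1.png",o)
```

```text
[0.4478 0.0605 0.2311] [ 0.2663  0.0089 -0.2406] [267.7623 168.1916]
```

View pics/z1.png

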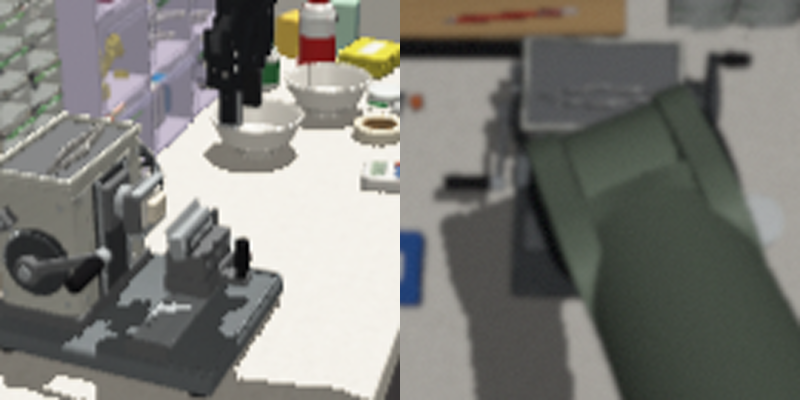

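Request:
move_arm --jaw '[100, 100, 100, 100, 100]' --dp '[[0, -0.004, 0.065], [0, 0, 0.065], [0, 0, 0.04], [0, 0, 0.026], [0, 0, 0]]' --rotation '[[0, 0, 0], [0, 0, 0], [0, 0, 0], [0, 0, 0], [0, 0, 0]]'

```text
clock: 2.7
position: [0.4473, 0.0621, 0.0735]
tool_rot: [3.14, 0.003, -0.035]
force: [0.6, 1.0, 1.1]
grip_width: 0.0518
```

Run:
```python
from h import *
s=grab_frame("side");cv2.imwrite("pics/side2.png",s)
P=bot.observe();print(P["position"],P["force"])
cv2.imwrite("pics/z2.png",cv2.resize(s[150:250,210:310],(500,500),interpolation=cv2.INTER_CUBIC))
```

```text
[0.4479 0.0625 0.0745] [-0.6146  0.6295  0.3821]
```

View pics/z2.png

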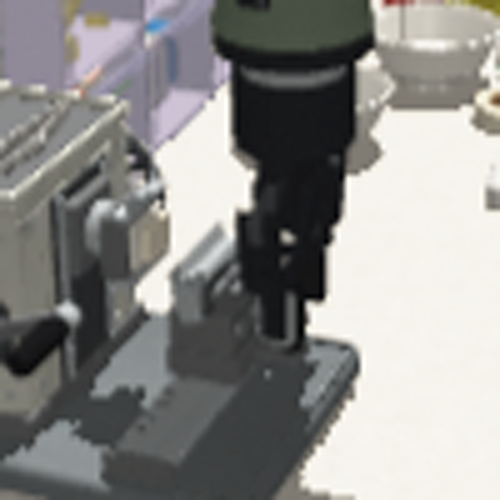

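Request:
move_arm --jaw '[184, 184, 184, 184]' --dp '[[0, -0.006, 0], [0, 0, 0], [0, 0, 0], [0, 0, 0]]' --rotation '[[0, 0, 0], [0, 0, 0], [0, 0, 0], [0, 0, 0]]'

```text
clock: 3.25
position: [0.4484, 0.0683, 0.0747]
tool_rot: [-3.142, -0.0, -0.034]
force: [-0.4, -1.0, 0.4]
grip_width: 0.0241
```

Request:
move_arm --jaw '[184, 184, 184]' --dp '[[0, -0.00625, 0], [0, -0.00625, 0], [0, 0, 0]]' --rotation '[[0, 0, 0], [0, 0, 0], [0, 0, 0]]'

```text
clock: 3.62
position: [0.4486, 0.079, 0.0745]
tool_rot: [-3.141, 0.0, -0.033]
force: [-0.2, 0.1, 0.2]
grip_width: 0.024
```

Request:
move_arm --jaw '[184, 184, 184]' --dp '[[0, -0.00625, 0], [0, -0.00625, 0], [0, 0, 0]]' --rotation '[[0, 0, 0], [0, 0, 0], [0, 0, 0]]'

```text
clock: 4.0
position: [0.4489, 0.0889, 0.0745]
tool_rot: [-3.141, 0.0, -0.033]
force: [0.3, 0.2, -0.2]
grip_width: 0.0239
```

Request:
move_arm --jaw '[184, 184, 184]' --dp '[[0, -0.00375, 0], [0, -0.00375, 0], [0, 0, 0]]' --rotation '[[0, 0, 0], [0, 0, 0], [0, 0, 0]]'

```text
clock: 4.38
position: [0.4492, 0.0947, 0.0745]
tool_rot: [-3.141, -0.0, -0.033]
force: [0.2, 0.0, -0.8]
grip_width: 0.0241
```

Request:
move_arm --jaw '[184, 184]' --dp '[[0, -0.0025, 0], [0, 0, 0]]' --rotation '[[0, 0, 0], [0, 0, 0]]'

```text
clock: 4.62
position: [0.4492, 0.0965, 0.0745]
tool_rot: [-3.142, 0.0, -0.033]
force: [-0.1, -0.1, 0.4]
grip_width: 0.0237
```

Request:
move_arm --jaw '[184, 184]' --dp '[[0, -0.0025, 0], [0, 0, 0]]' --rotation '[[0, 0, 0], [0, 0, 0]]'

```text
clock: 4.88
position: [0.4493, 0.0985, 0.0745]
tool_rot: [-3.141, 0.0, -0.033]
force: [-0.3, 0.6, -0.2]
grip_width: 0.0236
```

Request:
move_arm --jaw '[184, 184]' --dp '[[0, -0.0025, 0], [0, 0, 0]]' --rotation '[[0, 0, 0], [0, 0, 0]]'

```text
clock: 5.12
position: [0.4493, 0.1, 0.0745]
tool_rot: [3.141, 0.0, -0.034]
force: [-0.0, -4.1, 1.3]
grip_width: 0.0239
```

Request:
move_arm --jaw '[184, 184]' --dp '[[0, -0.0025, 0], [0, 0, 0]]' --rotation '[[0, 0, 0], [0, 0, 0]]'

```text
clock: 5.38
position: [0.4494, 0.1014, 0.0745]
tool_rot: [3.14, 0.0, -0.034]
force: [1.2, -8.8, 2.2]
grip_width: 0.0238
```

Request:
move_arm --jaw '[184, 184]' --dp '[[0, -0.0025, 0], [0, 0, 0]]' --rotation '[[0, 0, 0], [0, 0, 0]]'

```text
clock: 5.62
position: [0.4495, 0.1041, 0.0745]
tool_rot: [3.141, -0.0, -0.034]
force: [1.1, -2.6, 0.4]
grip_width: 0.0239
```

Request:
move_arm --jaw '[184, 184]' --dp '[[0, -0.00125, 0], [0, 0, 0]]' --rotation '[[0, 0, 0], [0, 0, 0]]'

```text
clock: 5.88
position: [0.4496, 0.1054, 0.0745]
tool_rot: [-3.142, -0.0, -0.034]
force: [1.0, -3.2, 0.1]
grip_width: 0.0237
```

Request:
move_arm --jaw '[184, 184]' --dp '[[0, -0.00125, 0], [0, 0, 0]]' --rotation '[[0, 0, 0], [0, 0, 0]]'

```text
clock: 6.12
position: [0.4496, 0.1067, 0.0745]
tool_rot: [-3.141, -0.0, -0.033]
force: [0.8, -1.3, 0.2]
grip_width: 0.0238
```

Request:
move_arm --jaw '[184, 184]' --dp '[[0, -0.00125, 0], [0, 0, 0]]' --rotation '[[0, 0, 0], [0, 0, 0]]'

```text
clock: 6.38
position: [0.4495, 0.1077, 0.0745]
tool_rot: [-3.141, 0.0, -0.033]
force: [0.9, -0.4, -0.3]
grip_width: 0.0237
```

Request:
move_arm --jaw '[184, 184]' --dp '[[0, -0.002, 0], [0, 0, 0]]' --rotation '[[0, 0, 0], [0, 0, 0]]'

```text
clock: 6.62
position: [0.4495, 0.1092, 0.0745]
tool_rot: [-3.141, 0.0, -0.033]
force: [-0.0, -0.7, -0.9]
grip_width: 0.024
```

Request:
move_arm --jaw '[184, 184]' --dp '[[0, -0.00125, 0], [0, 0, 0]]' --rotation '[[0, 0, 0], [0, 0, 0]]'

```text
clock: 6.88
position: [0.4496, 0.1097, 0.0745]
tool_rot: [3.141, 0.0, -0.034]
force: [-0.3, -3.5, 1.0]
grip_width: 0.0236
```

Request:
move_arm --jaw '[184, 184, 184, 184, 184, 184]' --dp '[[0, 0.005, 0], [0, 0, 0], [0, 0, -0.04], [0, 0, -0.065], [0, 0, -0.065], [0, 0, -0.026]]' --rotation '[[0, 0, 0], [0, 0, 0], [0, 0, 0], [0, 0, 0], [0, 0, 0], [0, 0, 0]]'

```text
clock: 7.62
position: [0.4503, 0.1063, 0.2341]
tool_rot: [-3.14, -0.004, -0.034]
force: [-0.9, -1.0, -0.5]
grip_width: 0.0238
```

Request:
move_arm --jaw '[255, 255, 255, 255]' --dp '[[0.033, -0.058, 0], [0.033, -0.058, 0], [0.033, -0.058, 0], [0, 0, 0]]' --rotation '[[0, 0, 0], [0, 0, 0], [0, 0, 0], [0, 0, 0]]'

```text
clock: 8.12
position: [0.5337, 0.246, 0.2305]
tool_rot: [-3.14, 0.001, -0.03]
force: [-0.1, -1.1, -0.5]
grip_width: 0.0001
```

Run:
```python
from h import *
s=grab_frame("side");cv2.imwrite("pics/side3.png",s);t=grab_frame("top");cv2.imwrite("pics/top3.png",t)
P=bot.observe();print(P["position"],P["tool_rot"],P["force"],P["grip_width"])
o=np.hstack([cv2.resize(s[130:260,170:300],(400,400),interpolation=cv2.INTER_CUBIC),cv2.resize(t[120:250,180:310],(400,400),interpolation=cv2.INTER_CUBIC)])
cv2.imwrite("pics/z3.png",o)
```

```text
[0.533  0.2425 0.2308] [ 3.1412  0.0009 -0.033 ] [ 0.1426 -0.0807 -0.7902] 1.5282320362420535e-05
```

View pics/z3.png

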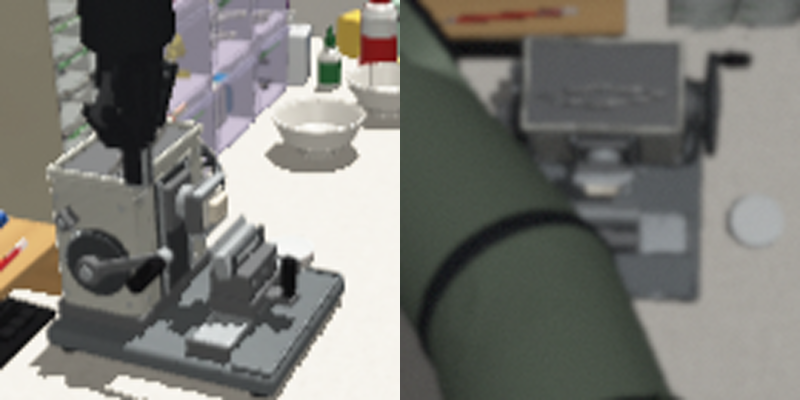

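Request:
move_arm --jaw '[255, 255, 255, 255]' --dp '[[0, 0, 0.045], [0, 0, 0.035], [0, 0, 0.012], [0, 0, 0]]' --rotation '[[0, 0, 0], [0, 0, 0], [0, 0, 0], [0, 0, 0]]'

```text
clock: 8.72
position: [0.5333, 0.2419, 0.158]
tool_rot: [3.141, 0.0, -0.034]
force: [-0.2, -0.3, 0.2]
grip_width: -0.0002
```

Run:
```python
from h import *
s=grab_frame("side");cv2.imwrite("pics/side4.png",s)
P=bot.observe();print(P["position"],P["force"],proj("side",P["position"]),[proj("side",[.5355,y,.139]) for y in(.215,.24,.265)])
cv2.imwrite("pics/z4.png",cv2.resize(s[190:260,180:260],(640,560),interpolation=cv2.INTER_CUBIC))
```

```text
[0.5337 0.2422 0.1586] [-0.6873 -0.9706  0.4083] [216.7794 213.66  ] [array([220.8359, 215.1704]), array([216.9933, 219.4464]), array([212.9828, 223.9092])]
```

View pics/z4.png

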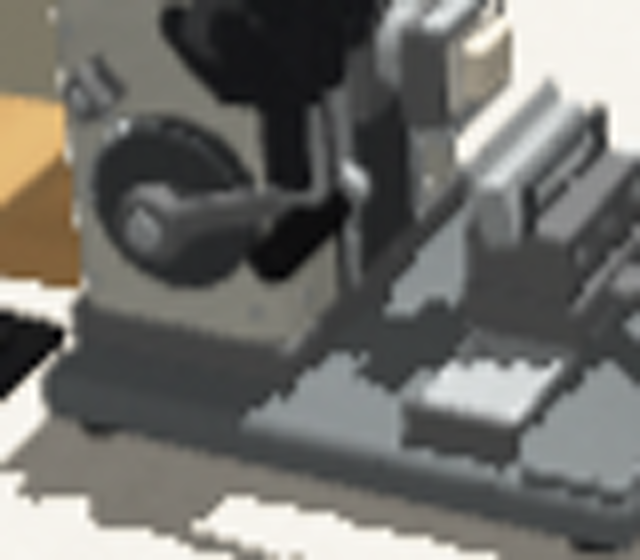

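Request:
move_arm --jaw '[255, 255, 255, 255]' --dp '[[0, 0, 0.007], [0, 0, 0.006], [0, 0, 0.004], [0, 0, 0]]' --rotation '[[0, 0, 0], [0, 0, 0], [0, 0, 0], [0, 0, 0]]'

```text
clock: 9.28
position: [0.5327, 0.2429, 0.1444]
tool_rot: [-3.141, 0.001, -0.033]
force: [-6.7, 0.2, 10.1]
grip_width: 0.0004
```

Request:
move_arm --jaw '[255, 255, 255]' --dp '[[0, 0, 0.004], [0, 0, 0.004], [0, 0, 0]]' --rotation '[[0, 0, 0], [0, 0, 0], [0, 0, 0]]'

```text
clock: 9.65
position: [0.5327, 0.2429, 0.1378]
tool_rot: [-3.141, 0.001, -0.033]
force: [-3.6, 0.6, 5.5]
grip_width: -0.0003
```

Request:
move_arm --jaw '[255, 255, 255]' --dp '[[0, 0, 0.004], [0, 0, 0.004], [0, 0, 0]]' --rotation '[[0, 0, 0], [0, 0, 0], [0, 0, 0]]'

```text
clock: 10.02
position: [0.5328, 0.2429, 0.1313]
tool_rot: [-3.141, 0.001, -0.033]
force: [-4.8, 1.4, 6.3]
grip_width: -0.0
```

Request:
move_arm --jaw '[255, 255, 255]' --dp '[[0, 0, 0.004], [0, 0, 0.004], [0, 0, 0]]' --rotation '[[0, 0, 0], [0, 0, 0], [0, 0, 0]]'

```text
clock: 10.4
position: [0.5327, 0.2429, 0.125]
tool_rot: [-3.141, 0.001, -0.033]
force: [-4.4, 1.2, 6.1]
grip_width: 0.0003
```

Request:
move_arm --jaw '[255, 255, 255]' --dp '[[0, 0, 0.004], [0, 0, 0.003], [0, 0, 0]]' --rotation '[[0, 0, 0], [0, 0, 0], [0, 0, 0]]'

```text
clock: 10.78
position: [0.5328, 0.2428, 0.1193]
tool_rot: [-3.141, 0.001, -0.033]
force: [-3.8, 0.3, 4.5]
grip_width: -0.0001
```

Request:
move_arm --jaw '[255, 255]' --dp '[[0, 0, 0.002], [0, 0, 0]]' --rotation '[[0, 0, 0], [0, 0, 0]]'

```text
clock: 11.02
position: [0.5329, 0.2428, 0.1178]
tool_rot: [-3.141, 0.001, -0.033]
force: [-3.9, 1.0, 5.9]
grip_width: -0.0001
```

Request:
move_arm --jaw '[255, 255]' --dp '[[0, 0, 0.002], [0, 0, 0]]' --rotation '[[0, 0, 0], [0, 0, 0]]'

```text
clock: 11.28
position: [0.5329, 0.2427, 0.1161]
tool_rot: [-3.141, 0.001, -0.033]
force: [-2.8, 0.5, 3.6]
grip_width: -0.0002
```

Request:
move_arm --jaw '[255, 255]' --dp '[[0, 0, 0.002], [0, 0, 0]]' --rotation '[[0, 0, 0], [0, 0, 0]]'

```text
clock: 11.52
position: [0.533, 0.2428, 0.1146]
tool_rot: [-3.141, 0.0, -0.033]
force: [-4.6, 1.1, 6.6]
grip_width: -0.0003
```

Request:
move_arm --jaw '[255, 255]' --dp '[[0, 0, 0.002], [0, 0, 0]]' --rotation '[[0, 0, 0], [0, 0, 0]]'

```text
clock: 11.78
position: [0.533, 0.2428, 0.1131]
tool_rot: [-3.141, 0.0, -0.033]
force: [-5.3, 0.6, 7.6]
grip_width: -0.0
```

Request:
move_arm --jaw '[255, 255]' --dp '[[0, 0, 0.002], [0, 0, 0]]' --rotation '[[0, 0, 0], [0, 0, 0]]'

```text
clock: 12.02
position: [0.5331, 0.2428, 0.1116]
tool_rot: [-3.141, 0.0, -0.033]
force: [-5.9, 1.1, 9.6]
grip_width: 0.0
```

Request:
move_arm --jaw '[255, 255, 255]' --dp '[[0, 0, 0.004], [0, 0, 0.004], [0, 0, 0]]' --rotation '[[0, 0, 0], [0, 0, 0], [0, 0, 0]]'

```text
clock: 12.4
position: [0.533, 0.2427, 0.1049]
tool_rot: [-3.141, 0.0, -0.033]
force: [-4.0, 1.3, 5.5]
grip_width: 0.0002
```

Request:
move_arm --jaw '[255, 255, 255]' --dp '[[0, 0, 0.003], [0, 0, 0], [0, 0, 0]]' --rotation '[[0, 0, 0], [0, 0, 0], [0, 0, 0]]'

```text
clock: 12.78
position: [0.5332, 0.2426, 0.1026]
tool_rot: [-3.141, 0.0, -0.033]
force: [-2.6, 1.2, 3.0]
grip_width: 0.0004
```

Request:
move_arm --jaw '[255, 255, 255]' --dp '[[0, 0, 0.002], [0, 0, 0], [0, 0, 0]]' --rotation '[[0, 0, 0], [0, 0, 0], [0, 0, 0]]'

```text
clock: 13.15
position: [0.5334, 0.2426, 0.1009]
tool_rot: [-3.141, -0.0, -0.033]
force: [-2.5, 0.9, 4.0]
grip_width: 0.0001
```

Request:
move_arm --jaw '[255, 255, 255]' --dp '[[0, 0, 0.0015], [0, 0, 0], [0, 0, 0]]' --rotation '[[0, 0, 0], [0, 0, 0], [0, 0, 0]]'

```text
clock: 13.52
position: [0.5335, 0.2425, 0.0998]
tool_rot: [-3.141, -0.0, -0.034]
force: [-2.8, 1.7, 5.2]
grip_width: 0.0
```

Request:
move_arm --jaw '[255, 255, 255]' --dp '[[0, 0, 0.0013], [0, 0, 0], [0, 0, 0]]' --rotation '[[0, 0, 0], [0, 0, 0], [0, 0, 0]]'

```text
clock: 13.9
position: [0.5336, 0.2425, 0.0988]
tool_rot: [-3.141, -0.0, -0.034]
force: [-0.4, 1.6, 4.9]
grip_width: -0.0002
```

Run:
```python
from h import *
F=[]
for i in range(4):
    s=grab_frame("side");P=bot.observe();F.append(P["force"])
print(P["position"],np.array(F))
cv2.imwrite("pics/side5.png",s)
cv2.imwrite("pics/z5.png",cv2.resize(s[190:260,180:260],(640,560),interpolation=cv2.INTER_CUBIC))
for a in(.4,.5,.6,.7):
  X,Z=.036-.085*np.cos(.35-a),.110+.085*np.sin(.35-a)
  print(a,Z+.0085,[proj("side",[.575+X+.033*y,.1014+y-.033*X,Z]) for y in(.112,.162)])
```

```text
[0.5336 0.2424 0.0988] [[-1.773   1.5118  4.9041]
 [-0.4285  1.4488  5.4696]
 [-1.4097  0.7875  5.5156]
 [-0.7308  0.882   5.1841]]
0.4 0.11425177061199235 [array([223.3813, 225.7269]), array([215.1912, 234.7027])]
0.5 0.10579775873974406 [array([223.2851, 228.2307]), array([215.1246, 237.2757])]
0.6 0.09747066346336555 [array([222.9227, 230.6231]), array([214.7823, 239.73  ])]
0.7 0.08935368636628663 [array([222.3013, 232.8804]), array([214.1714, 242.0411])]
```

View pics/z5.png

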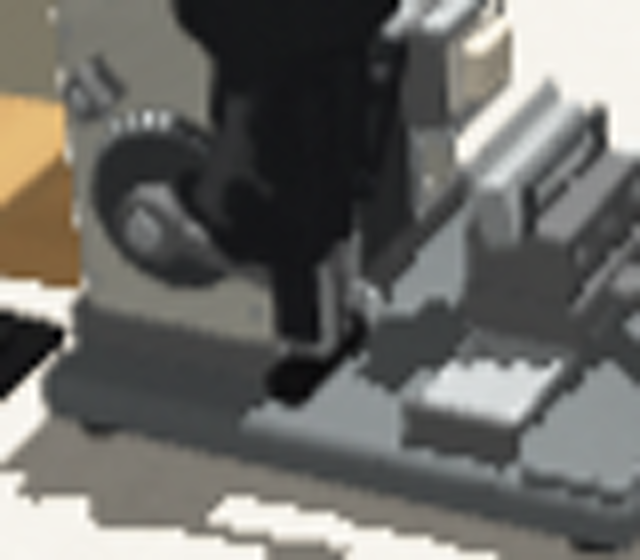

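Request:
move_arm --jaw '[255, 255, 255]' --dp '[[0, 0, 0.001], [0, 0, 0], [0, 0, 0]]' --rotation '[[0, 0, 0], [0, 0, 0], [0, 0, 0]]'

```text
clock: 14.48
position: [0.5337, 0.2425, 0.0981]
tool_rot: [-3.141, -0.001, -0.034]
force: [-0.3, 1.6, 7.3]
grip_width: -0.0002
```

Request:
move_arm --jaw '[255, 255, 255]' --dp '[[0, 0, 0.001], [0, 0, 0], [0, 0, 0]]' --rotation '[[0, 0, 0], [0, 0, 0], [0, 0, 0]]'

```text
clock: 14.85
position: [0.5338, 0.2425, 0.0973]
tool_rot: [-3.141, -0.001, -0.034]
force: [-0.9, 0.7, 7.2]
grip_width: 0.0001
```

Request:
move_arm --jaw '[255, 255, 255, 255]' --dp '[[0, 0, 0], [0, 0, 0], [0, 0, 0], [0, 0, 0]]' --rotation '[[0, 0, 0], [0, 0, 0], [0, 0, 0], [0, 0, 0]]'

```text
clock: 15.35
position: [0.5338, 0.2425, 0.0973]
tool_rot: [-3.141, -0.001, -0.034]
force: [-0.9, 0.4, 7.3]
grip_width: 0.0002
```

Run:
```python
from h import *
F=[]
for i in range(6):
    s=grab_frame("side");P=bot.observe();F.append(P["force"])
print(P["clock"],P["position"],np.mean(F,0))
print("knob catch px",proj("side",[.575-.125,.1014+.004,.098]))
cv2.imwrite("pics/side6.png",s)
cv2.imwrite("pics/z6.png",cv2.resize(s[180:270,180:290],(770,600),interpolation=cv2.INTER_CUBIC))
```

```text
15.65 [0.5338 0.2425 0.0973] [-0.0808  1.0001  6.9974]
knob catch px [262.602  214.3409]
```

View pics/z6.png

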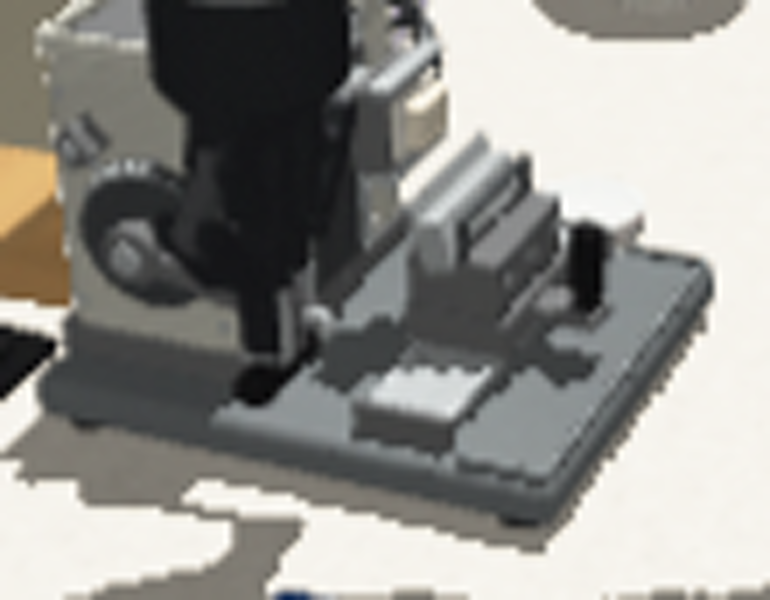

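```bash
python3 -c "
from workcell import workorder,bot
print(workorder.job_done());o=bot.observe();print(o['clock'],o['position'],o['force'])"
```

```text
the job is handed in; nothing more can be done
None
the job is handed in; nothing more can be done
```

The job is handed in at about 15.7 s: the blade holder is in its catch, and the arm is holding the trim lever down at the third click.

- **Blade holder:** I pushed it left by its knob. The push rose to about 9 N, fell to about 0, and a gentle nudge then met resistance after about 3 mm of free travel. That fits the holder having snapped to 0.045. In the last picture the knob was about 1 to 1.5 px (roughly 3 mm) from the position I predicted for the catch. The first picture showed the same bias, so I relied on the force readings here.
- **Trim lever:** I pressed the grip down with closed fingers. I saw the force fall and jump at the second click, at a fingertip height of about 115 mm against 114 mm predicted. I took coarser steps past the first click, so I did not see it separately.
- **Holding the third click:** The fingertips rest at 97.3 mm against 97.5 mm predicted. The push has risen from 3–5 N to a steady 7 N, short of the 9–11 N at which the lever would leave the stop. It held steady for the 0.8 s I watched before handing in.
- **Things lying around:** The arm did not go near any of them apart from passing above, and the pictures showed nothing moved. I did not check each item separately at the end, and no state could be read after handing in.

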